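# Load the jar carrier and hold its sprung strap tensioner back

## Robot

A 6-joint arm with a two-finger parallel gripper is mounted at the origin on a cart in front of the work surface, level with it; the furniture and walls round the work are solid. World frame = base frame: x ahead of the robot, y to its left, z up, the work surface at z = 0. Lengths are in m, angles in rad, forces in N, time in s.
With the tool pointing down it reaches from about 0.325 to 0.75 m from the base axis. Payload 7.6 kg.
Tool frame: the origin (TCP) lies where the fingers leave the gripper's body, on its centre line; the fingertips stand 73 mm ahead of it and the grasp point (between the pads) lies 54 mm ahead of it (arm.finger_overhang is the z of the fingertips in the tool frame, in m); z points along the fingers, y is the line along which they close (so a half turn about z gives the same grasp; the last joint's range is limited). The gripper opens to 85 mm and grips with 20 to 120 N. Pads are 22 mm wide; open, the fingers measure 114 mm over their backs; the gripper's body (76 mm by 85 mm) begins 54 mm behind the grasp point. The pads swing forward as they close: fully open they stand 13 mm farther back than shut.
Start: joints at [-1.368, 0.052, 1.401, -0, 1.689, -0.07], TCP at [0.141, -0.506, 0.304] pointing down, gripper open.
Joint ranges: [-2.9, 2.9], [-0.91, 2.17], [0.12, 2.37], [-1.06, 4.2], [0.26, 2.73], [-2.93, 2.93]. Speed limits (rad/s): [2.57, 2.57, 3.01, 3.14, 3.14, 3.14].

## Interface

Orientations are given as a rotation vector (axis times angle).
In Python, from workcell import arm gives the robot as it stands.
- The arm moves only by the tool servo_tool, never from a script. Its argument "targets" is text: rows parted by semicolons, each of 7 numbers parted by spaces: the shift along the tool's x, y, z in cm, then the turn, a rotation vector about the tool's x, y, z in degrees, then the opening, from 0 (shut) to 1 (fully open). A call has 1 to 20 rows; each row is the pose to reach, as a shift and turn from the pose commanded when the call began, along the tool's axes at that moment; what a row does not reach only later rows make up. A row lasts 1/12 s, in which the tool goes at most 41.7 mm and 7.16 degrees, less where a joint would pass 70% of its speed; a pose out of reach is approached as far as the arm can. A call with a gripper value outside its range is refused whole. The fingers move at their own pace and stop on an object; the grip force is fixed at half the most. Time passes only in rows, so rows that repeat a pose let the fingers close. It gives the time, the measured TCP pose, the force, the opening and the grip force at its end, in the units of the state.
- arm.observe(): the state, without advancing time (a new reading comes with each control period).
- arm.read_camera(name): name is "side" or "top" or "wrist"; returns a dict with "img" (480x640x3 uint8, red, green, blue), "range_z" (480x640 float32, m along the optical axis (not along the pixel's ray), 0 where there is no reading), "mtx" (3x3 intrinsics, pixels), "k1" (the pictures are not rectified: a ray, as slopes to the right and down, at radius r is drawn at 1 + k1 r^2 times it, then the intrinsics apply), "world_from_camera" (4x4, takes a point from camera to world coordinates); the wrist camera has in their place "T_tool_cam" (4x4, takes a point from camera to tool coordinates, whose origin is the TCP and whose axes are the flange's). Camera axes: x right, y down, z forward; pixel columns grow to the right and rows downward; lengths in m; the calibration is good to about 2 mm. A picture is of the moment at which its call begins: read the wrist's pose just before it.
- arm.finish_job(): hands the job in; it is judged then, once.
The state is a dict: "clock": time; "q": joint angles; "joint_vel": joint speeds; "joint_torque": joint torques, N m; "eef_pos": TCP position; "tcp_rot": TCP orientation; "ft_force": force on the tool from outside, world axes, zero at the start; "wrist_torque": the same for the moment, N m; "width": opening from 0.0 (shut) to 1.0 (fully open); "grasp_force": force on a finger pad.
Only numpy, scipy, OpenCV 4.12 (cv2) and the standard library are available. Lean on these libraries where they do the work, as an engineer would, in place of code of your own. Each camera call takes 0.05 s, during which the arm holds its last target. There are 200 camera calls.

## Task

Stand the loose spice jar and the salt shaker upright in the two empty cells of the wooden jar carrier, one in each, leaving the jar in the middle cell and the other things on the worktop where they are. Then, with your fingers, push the sprung steel tensioner arm at the front of the carrier back past its ratchet click, all the way to its stop, and finish while still holding it pressed back there against its spring, so that I can hook on the strap: do not let it go.

Things in the scene. Friction and masses are not known exactly. Their poses are not given: they have to be found in the camera images.
- carrier: Wooden jar carrier fixed to the worktop: deck 215 x 210 x 8 mm, three open cells in a row along y at the back (row centred at x = 45 mm, 68 x 194 mm, walls 5 mm thick, top edge 40 mm above the worktop), steel strap tensioner in front (fittings up to 60 mm high, paddle 105). Origin on the worktop; +x from tensioner to cells, roughly away from the robot, +y left; deck x -125 to +90 mm, y +-105.
- cell_left (a point): Centre of the floor of the left (+y) cell, 10 mm above the worktop; axes as the carrier's. The cell is 58 x 58 mm inside, its walls rise 30 mm above this floor. Empty at the start.
- cell_middle (a point): The same for the middle cell, 63 mm to the right of the left one. Holds a spice jar from the start.
- cell_right (a point): The same for the right (-y) cell, 63 mm to the right of the middle one. Empty at the start.
- spice_jar_1: Loose spice jar with a yellow screw lid, 42 x 42 x 96 mm, 0.11 kg give or take 30 %, standing on the worktop at the left or at the right of the carrier. Origin at the centre of its underside, z up its axis. Clear straight glass body to 76 mm, lid 41 mm across above that.
- mill_2: Loose salt shaker: clear straight body 44 mm across up to about 66 mm, grey domed top 34 mm across, 90 mm tall in all, 0.1 kg give or take 30 %; stands on the worktop on the other side of the carrier. Origin at the centre of its underside, z up.
- spice_jar_3: The same kind of spice jar (42 x 42 x 96 mm), already standing in the middle cell and to stay there. Origin at the centre of its underside.
- paddle (a point): Mid-width of the front face of the upright steel thumb paddle (40 mm wide, 10 mm thick, 30 to 105 mm above the worktop) on the arm's free end, 85 mm above the worktop. Turns with the arm: its +x is the way to push at that moment, square to face and arm (the plate lies to +x of this point); its -y points along the arm away from the pivot.
- pivot_axis (a point): Point on the arm's upright pivot axis, 85 mm above the worktop, at the left of the carrier's front part. The paddle point is 150 mm from it along the arm (and 5 mm towards the front). Axes as the carrier's.
- tension_arm (a joint): Arm angle (rad): 0 at rest, free end towards the robot; grows as the paddle is pushed away from the robot (counter-clockwise from above); stop at 0.62. A spring returns it: 2.6 N at the paddle at 0, 7 N at 0.62, 4 to 5 N more riding over the pawl from 0.15 to 0.40. Past about 0.42 the pawl clicks up behind it; let go, it would rest there at 0.42.
- pawl (a joint): Travel (m) of the sprung pawl slider under the arm, 100 mm from the pivot: 0 = fully up, up to about 0.010 while the arm presses it down in passing, 0 again once it has clicked up behind the arm.
- tin_1: Bystander: food tin 75 mm across, 58 mm tall, on the worktop at the back left. Origin at the centre of its underside.
- egg_cup_a: Bystander: wooden egg cup 50 mm across, 58 mm tall, on the worktop left of the carrier's back. Origin at the centre of its underside.
- mill_1: Bystander: tall wooden pepper mill 58 mm across, 170 mm tall, on the worktop at the back right. Origin at the centre of its underside.
Mind the look-alikes: they are no part of the job. Leave any blue look-alike of the mill_2 alone.

How it is judged:
By the outcome, as a careful person would: the job done as asked, in the order asked, and still so for the second after the job is handed in, while the arm keeps its last pose, push and grip.
It also fails if it takes over 72 s, if anything falls off the work surface, if the arm or the gripper's body presses on something with over 40 N, if the wrist force passes 120 N, or if a joint passes its speed limit or range.

## Working session

There is one attempt and no reset: what is moved stays moved. The work goes in short steps, Python scripts to look and compute and a tool call to move; the robot and the scene stay as the last step left them, time stands still between calls to the robot, and variables do not carry over. Pictures are saved under pics/ and viewed, at most 10 in all, crops included, and the job is handed in when it is done.

Besides the shell and the picture viewer there is one more tool, called after "Call:" in YAML: its name, and indented under it one key for each argument. servo_tool: Moves the arm, as the interface text tells. Its arguments: {"type":"object","properties":{"targets":{"type":"string"}},"required":["targets"]}

```bash
mkdir -p pics
cat > h.py <<'E'
import numpy as np, cv2
from scipy.spatial.transform import Rotation as R
from workcell import arm
def cam(n):
    s=arm.observe(); c=arm.read_camera(n)
    if 'world_from_camera' not in c:
        T=np.eye(4);T[:3,:3]=R.from_rotvec(s['tcp_rot']).as_matrix();T[:3,3]=s['eef_pos']
        c['world_from_camera']=T@c['T_tool_cam']
    return c
def slopes(c,uv):
    d=np.array([c['k1'],0,0,0,0],float)
    return cv2.undistortPoints(np.array(uv,float).reshape(-1,1,2),c['mtx'],d).reshape(-1,2)
def plane(c,uv,z):
    s=slopes(c,uv);T=c['world_from_camera'];d=np.c_[s,np.ones(len(s))]@T[:3,:3].T
    return T[:3,3]+d*((z-T[2,3])/d[:,2])[:,None]
def cloud(c):
    v,u=np.mgrid[:480,:640];s=slopes(c,np.c_[u.ravel(),v.ravel()]);z=c['range_z'].ravel()
    T=c['world_from_camera'];P=np.c_[s*z[:,None],z]@T[:3,:3].T+T[:3,3];P[z==0]=np.nan
    return P.reshape(480,640,3)
def save(c,n): cv2.imwrite('pics/'+n,c['img'][:,:,::-1])
E
python3 - <<'E'
from h import *
for n in('top','side'):
    c=cam(n);save(c,n+'1.png');print(n,c['world_from_camera'].round(3).tolist(),c['mtx'][0,0],c['k1'])
s=arm.observe();print(s)
E
```

```text
top [[-0.023, -0.997, 0.077, 0.415], [-1.0, 0.022, -0.012, -0.012], [0.01, -0.078, -0.997, 1.399], [0.0, 0.0, 0.0, 1.0]] 453.2977467588357 -0.11460770658358214
side [[-0.93, -0.207, 0.305, 0.17], [-0.368, 0.57, -0.735, 0.853], [-0.022, -0.795, -0.606, 0.793], [0.0, 0.0, 0.0, 1.0]] 488.17278849678206 0.012468204692563217
{'clock': 0.1, 'q': array([-1.36829878e+00,  5.27780389e-02,  1.40162348e+00,  2.61381765e-05,
        1.68861674e+00, -7.03276097e-02]), 'joint_vel': array([ 5.59073842e-04, -1.28437132e-03, -1.44661613e-03, -6.06190548e-04,
        2.44134725e-04,  2.65415110e-05]), 'joint_torque': array([ 2.36887045e-04, -3.82583106e+01, -3.60984814e+01, -6.45030627e-05,
        4.75900757e-03, -6.47697096e-07]), 'eef_pos': array([ 0.14144208, -0.50541188,  0.30315421]), 'tcp_rot': array([-3.11099633e+00, -4.27035944e-01,  1.07142440e-04]), 'ft_force': array([ 0.21690177, -0.4510816 , -0.28754641]), 'wrist_torque': array([ 0.00726543, -0.00818659,  0.00021151]), 'grasp_force': 0.0, 'width': 1.0028029451738127}
```

View pics/top1.png

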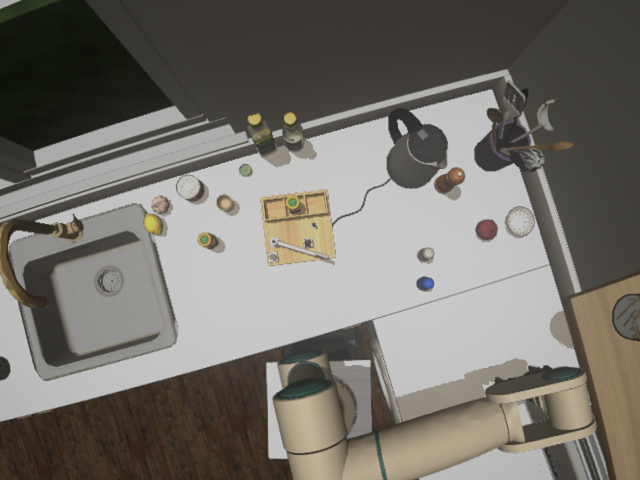

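View pics/side1.png

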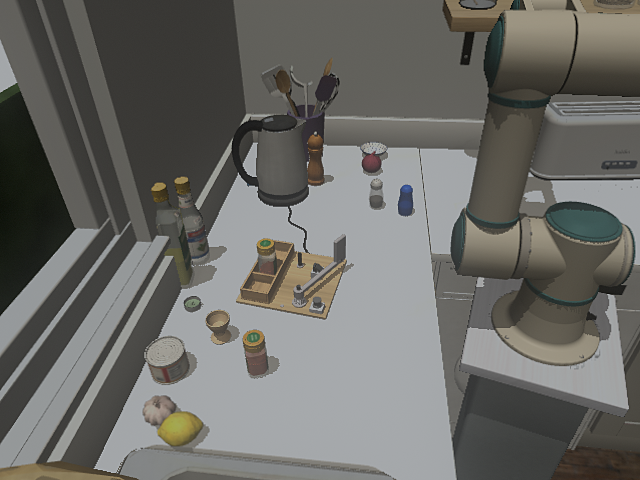

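Candidates in the top picture: the loose jar is at (207,240), and the same kind of jar already sits in the middle cell at (294,205). The grey-topped shaker is at (427,255), with its blue look-alike at (426,284). I choose (207,240) and (427,255). The carrier is around (298,228), and the tensioner paddle is near (332,258).

Run:
```python
from h import *
c=cam('top');P=cloud(c);img=c['img'];hsv=cv2.cvtColor(img,cv2.COLOR_RGB2HSV)
big=cv2.resize(img[180:300,190:450],None,fx=3,fy=3,interpolation=cv2.INTER_CUBIC)
cv2.imwrite('pics/crop.png',big[:,:,::-1])
def obj(n,u,v,zlo,zhi,r=16):
    Q=P[v-r:v+r,u-r:u+r].reshape(-1,3);m=(Q[:,2]>zlo)&(Q[:,2]<zhi);q=Q[m]
    (x,y),rad=cv2.minEnclosingCircle(q[:,:2].astype(np.float32))
    print(n,len(q),'mean',q.mean(0).round(4),'med',np.median(q,0).round(4),'circ',round(x,4),round(y,4),round(rad,4),'zmax',q[:,2].max().round(4))
obj('jar1',207,240,.085,.11);obj('jar3',294,205,.085,.12,13);obj('mill2',427,255,.05,.1,13);obj('egg',226,203,.03,.1);obj('tin',190,188,.045,.08,20);obj('blue',426,284,.06,.1,13)
reg=np.zeros((480,640),bool);reg[180:275,255:342]=1
wood=(hsv[...,0]>8)&(hsv[...,0]<28)&(hsv[...,1]>70)&reg
def rect(m,n):
    q=P[m];q=q[np.isfinite(q[:,0])]
    r=cv2.minAreaRect(q[:,:2].astype(np.float32));print(n,len(q),r,cv2.boxPoints(r).round(4).tolist(),np.median(q[:,2]))
rect(wood&(P[...,2]>.03)&(P[...,2]<.048),'row')
m=(wood&(P[...,2]<.048)).astype(np.uint8);n,l,st,_=cv2.connectedComponentsWithStats(m);k=1+st[1:,4].argmax();rect(l==k,'deck')
# paddle
m=reg&(P[...,2]>.09);m[:,:310]=0;rect(m,'paddle')
m=reg&(P[...,2]>.05)&(P[...,2]<.08);m[:232]=0
q=P[m];print('arm>5cm',len(q));
ys,xs=np.where(m);print(np.c_[xs,ys][::6].tolist());print(q[::6].round(3).tolist())
```

```text
jar1 164 mean [0.523  0.32   0.0956] med [0.5233 0.3203 0.0957] circ 0.5233 0.3203 0.0206 zmax 0.1019
jar3 169 mean [0.6239 0.0624 0.1056] med [0.6238 0.0631 0.1064] circ 0.6248 0.063 0.0205 zmax 0.1131
mill2 141 mean [ 0.4688 -0.3269  0.0798] med [ 0.4688 -0.326   0.0839] circ 0.47 -0.3292 0.0189 zmax 0.0941
egg 185 mean [0.6384 0.2747 0.0448] med [0.6398 0.2761 0.0435] circ 0.6368 0.2724 0.0243 zmax 0.0633
tin 545 mean [0.6924 0.3851 0.0558] med [0.6905 0.3849 0.0555] circ 0.6982 0.3961 0.0546 zmax 0.0795
blue 124 mean [ 0.382  -0.3248  0.0833] med [ 0.3817 -0.324   0.0855] circ 0.3815 -0.3275 0.0177 zmax 0.0928
row 375 ((0.6246063709259033, 0.06037190929055214), (0.06928279250860214, 0.19479788839817047), 5.848797798156738) [[0.5802000164985657, 0.15369999408721924], [0.6000999808311462, -0.04010000079870224], [0.6690000295639038, -0.032999999821186066], [0.6491000056266785, 0.1607999950647354]] 0.03922092640738262
deck 3658 ((0.5616638660430908, 0.053873974829912186), (0.2125481814146042, 0.20798726379871368), 5.982717990875244) [[0.44510000944137573, 0.1462000012397766], [0.4668000042438507, -0.060600001364946365], [0.6782000064849854, -0.03849999979138374], [0.656499981880188, 0.16840000450611115]] 0.009376699478753303
paddle 48 ((0.4705779254436493, -0.018358098343014717), (0.03895711153745651, 0.009998183697462082), 70.37562561035156) [[0.4593000113964081, -0.03500000014901161], [0.46869999170303345, -0.03840000182390213], [0.48179998993873596, -0.0017000000225380063], [0.4724000096321106, 0.0017000000225380063]] 0.10459431641091732
arm>5cm 44
[[271, 238], [274, 239], [273, 240], [272, 241], [273, 242], [273, 244], [297, 248], [322, 257]]
[[0.526, 0.131, 0.051], [0.522, 0.122, 0.056], [0.519, 0.125, 0.057], [0.516, 0.127, 0.063], [0.513, 0.125, 0.057], [0.508, 0.125, 0.053], [0.494, 0.054, 0.053], [0.465, -0.02, 0.067]]
```

View pics/crop.png

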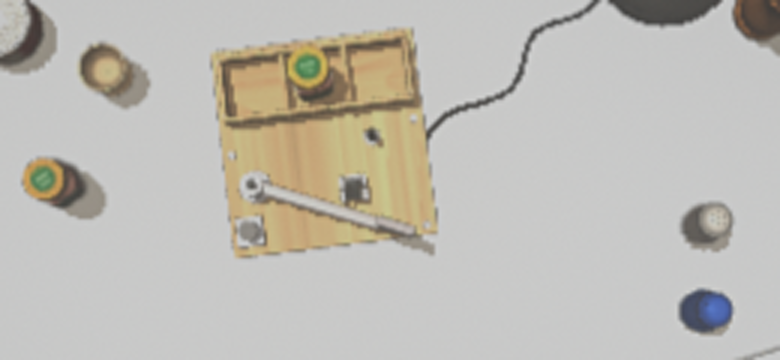

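The crop confirms it: jar with yellow lid and green disc at crop (45,180), grey-topped shaker at (710,222), blue one apart at (710,310). The left and right cells are empty, and the heights match the given sizes. I'll go above the shaker first.

Call:
servo_tool:
  targets: "18 -4 2 0 0 -40 0.75;36.4 -8.4 5.3 0 0 -80.3 0.75;36.4 -8.4 5.3 0 0 -80.3 0.75;36.4 -8.4 5.3 0 0 -80.3 0.75;36.4 -8.4 5.3 0 0 -80.3 0.75;36.4 -8.4 5.3 0 0 -80.3 0.75;36.4 -8.4 5.3 0 0 -80.3 0.75;36.4 -8.4 5.3 0 0 -80.3 0.75;36.4 -8.4 5.3 0 0 -80.3 0.75;36.4 -8.4 5.3 0 0 -80.3 0.75;36.4 -8.4 5.3 0 0 -80.3 0.75;36.4 -8.4 5.3 0 0 -80.3 0.75;36.4 -8.4 5.3 0 0 -80.3 0.75;36.4 -8.4 5.3 0 0 -80.3 0.75;36.4 -8.4 5.3 0 0 -80.3 0.75;36.4 -8.4 5.3 0 0 -80.3 0.75"

```text
clock: 1.48
eef_pos: [0.4692, -0.3268, 0.2509]
tcp_rot: [-2.105, -2.332, 0.0]
ft_force: [-0.1, -0.5, -1.2]
width: 0.75
grasp_force: 0.0
```

```bash
cat >> h.py <<'E'
def to(x,y,z,yaw=95.9):
    s=arm.observe();M=R.from_rotvec(s['tcp_rot']);d=M.inv().apply(np.array([x,y,z])-s['eef_pos'])*100
    G=R.from_euler('z',yaw,degrees=True)*R.from_euler('x',180,degrees=True)
    print('shift cm',d.round(2),'turn',np.degrees((M.inv()*G).as_rotvec()).round(2),'| t',round(s['clock'],2),'pos',s['eef_pos'].round(4),'F',s['ft_force'].round(1),'w',round(s['width'],3),'g',round(s['grasp_force'],1))
E
python3 - <<'E'
from h import *
c=cam('wrist');save(c,'w1.png');P=cloud(c)
m=(np.hypot(P[...,0]-.469,P[...,1]+.327)<.04)&(P[...,2]>.03)
q=P[m]
for a,b in((.03,.05),(.05,.066),(.066,.075),(.075,.085),(.085,.1)):
    k=q[(q[:,2]>a)&(q[:,2]<b)]
    if len(k)>5:print(a,len(k),k.mean(0).round(4),cv2.minEnclosingCircle(k[:,:2].astype(np.float32)),k.min(0).round(4),k.max(0).round(4))
to(.469,-.327,.11)
E
```

```text
0.03 505 [ 0.4656 -0.3159  0.0408] ((0.46822643280029297, -0.3291178345680237), 0.021332623437047005) [ 0.4471 -0.3393  0.03  ] [ 0.4887 -0.3084  0.0499]
0.05 384 [ 0.4665 -0.3177  0.0572] ((0.46910157799720764, -0.32943782210350037), 0.01859036646783352) [ 0.4509 -0.3359  0.0501] [ 0.4872 -0.311   0.0657]
0.066 100 [ 0.4674 -0.3166  0.0712] ((0.46856504678726196, -0.32382628321647644), 0.015529181808233261) [ 0.4536 -0.3275  0.0664] [ 0.4835 -0.3135  0.0749]
0.075 584 [ 0.4696 -0.3238  0.0814] ((0.470460444688797, -0.33029797673225403), 0.017205215990543365) [ 0.4535 -0.3463  0.075 ] [ 0.4876 -0.3132  0.085 ]
0.085 1005 [ 0.4703 -0.3294  0.088 ] ((0.47048792243003845, -0.33013200759887695), 0.014106325805187225) [ 0.4569 -0.344   0.085 ] [ 0.4842 -0.3161  0.0913]
shift cm [-0.02 -0.02 14.09] turn [ 0.    0.01 -0.03] | t 1.53 pos [ 0.4692 -0.3268  0.2509] F [-0.1 -0.5 -0.6] w 0.748 g 0.0
```

View pics/w1.png

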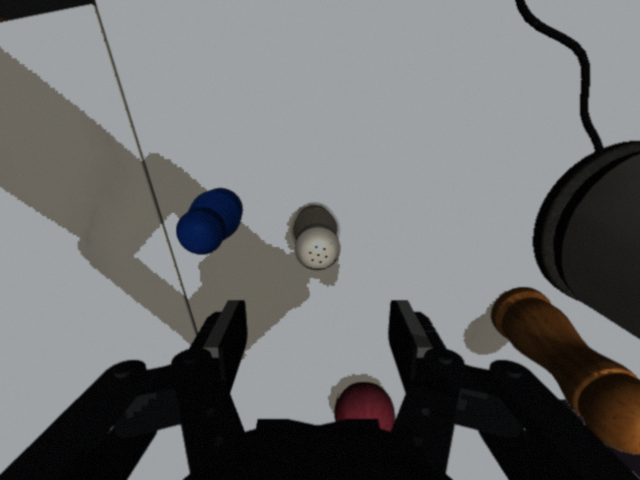

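The shaker's white pierced top is at (317,248), well lined up between the fingers. The blue one at (205,225) stays clear. Descend and grip.

Call:
servo_tool:
  targets: "-0.3 0.05 3 0 0 0 0.75;-0.3 0.05 6 0 0 0 0.75;-0.3 0.05 9 0 0 0 0.75;-0.3 0.05 12 0 0 0 0.75;-0.3 0.05 13.5 0 0 0 0.75;-0.3 0.05 14.1 0 0 0 0.75;-0.3 0.05 14.1 0 0 0 0.75;-0.3 0.05 14.1 0 0 0 0.3;-0.3 0.05 14.1 0 0 0 0.3;-0.3 0.05 14.1 0 0 0 0.3;-0.3 0.05 14.1 0 0 0 0.3;-0.3 0.05 14.1 0 0 0 0.3;-0.3 0.05 14.1 0 0 0 0.3"

```text
clock: 2.62
eef_pos: [0.471, -0.3304, 0.1124]
tcp_rot: [2.101, 2.33, 0.0]
ft_force: [-1.2, -0.1, 6.6]
width: 0.422
grasp_force: 58.3
```

Run:
```python
from h import *
to(.6311,-.0023,.21)
```

```text
shift cm [30.95 19.33 -9.8 ] turn [0.18 0.19 0.02] | t 2.62 pos [ 0.471  -0.3304  0.1124] F [-1.2 -0.1  6.6] w 0.422 g 58.3
```

Width 0.42 is about 36 mm, which means the pads caught the shoulder or neck (they stand farther back when part open). I'll open, go 8 mm lower and re-grip.

Call:
servo_tool:
  targets: "0 0 0 0 0 0 0.75;0 0 0 0 0 0 0.75;0 0 0 0 0 0 0.75;0 0 0.8 0 0 0 0.75;0 0 0.8 0 0 0 0.75;0 0 0.8 0 0 0 0.3;0 0 0.8 0 0 0 0.3;0 0 0.8 0 0 0 0.3;0 0 0.8 0 0 0 0.3;0 0 0.8 0 0 0 0.3;0 0 0.8 0 0 0 0.3"

```text
clock: 3.53
eef_pos: [0.4703, -0.3296, 0.1021]
tcp_rot: [2.103, 2.333, 0.0]
ft_force: [0.9, 0.7, 0.3]
width: 0.449
grasp_force: 59.9
```

Run:
```python
from h import *
to(.6311,-.0023,.21)
c=cam('wrist');save(c,'w2.png')
```

```text
shift cm [ 30.89  19.38 -10.79] turn [0.02 0.02 0.03] | t 3.53 pos [ 0.4703 -0.3296  0.1021] F [0.9 0.7 0.3] w 0.449 g 59.9
```

View pics/w2.png

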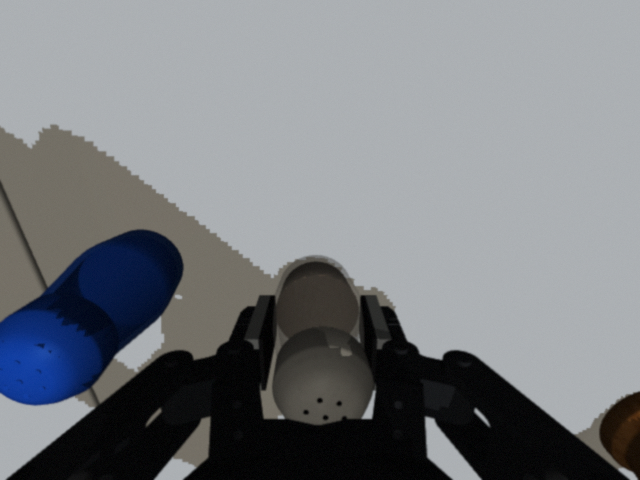

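The shaker's straight body is now held between the pads at (318,300), upright and with clean forces. Lift and carry to the right cell.

Call:
servo_tool:
  targets: "0 0 -4 0 0 0 0.3;0 0 -8 0 0 0 0.3;1.5 1 -10.8 0 0 0 0.3;4.5 2.8 -10.8 0 0 0 0.3;7.5 4.7 -10.8 0 0 0 0.3;10.5 6.6 -10.8 0 0 0 0.3;13.5 8.5 -10.8 0 0 0 0.3;16.5 10.4 -10.8 0 0 0 0.3;19.5 12.2 -10.8 0 0 0 0.3;22.5 14.1 -10.8 0 0 0 0.3;25.5 16 -10.8 0 0 0 0.3;28.5 17.9 -10.8 0 0 0 0.3;30.2 19 -10.8 0 0 0 0.3;30.9 19.4 -10.8 0 0 0 0.3;30.9 19.4 -10.8 0 0 0 0.3;30.9 19.4 -10.8 0 0 0 0.3"

```text
clock: 4.92
eef_pos: [0.6309, -0.0027, 0.2094]
tcp_rot: [-2.103, -2.333, 0.002]
ft_force: [0.0, -0.7, -1.4]
width: 0.447
grasp_force: 60.3
```

Run:
```python
from h import *
to(.6311,-.0023,.113)
c=cam('wrist');save(c,'w3.png')
```

```text
shift cm [0.05 0.03 9.64] turn [-0.07  0.03  0.03] | t 4.92 pos [ 0.6309 -0.0027  0.2094] F [ 0.  -0.7 -1.4] w 0.447 g 60.3
```

View pics/w3.png

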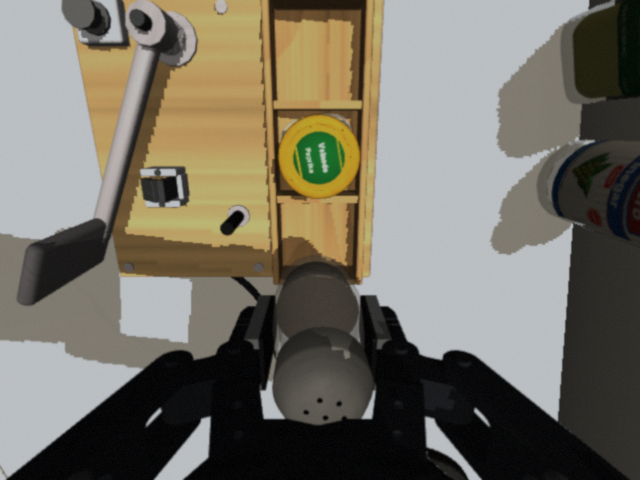

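The held shaker (318,300) lines up with the row, whose walls run from column 270 to 375 across the far end. The jar in the middle cell is at (318,155). Lower, release, retract.

Call:
servo_tool:
  targets: "0.05 0 3 0 0 0 0.3;0.05 0 6 0 0 0 0.3;0.05 0 8 0 0 0 0.3;0.05 0 9 0 0 0 0.3;0.05 0 9.7 0 0 0 0.3;0.05 0 9.7 0 0 0 0.3;0.05 0 9.7 0 0 0 0.3"

```text
clock: 5.55
eef_pos: [0.6317, -0.0025, 0.1143]
tcp_rot: [2.103, 2.331, 0.002]
ft_force: [-0.3, -0.0, -1.1]
width: 0.45
grasp_force: 60.3
```

Call:
servo_tool:
  targets: "0 0 0.1 0 0 0 0.3;0 0 0.2 0 0 0 0.3;0 0 0.2 0 0 0 0.3"

```text
clock: 5.8
eef_pos: [0.6317, -0.0019, 0.1121]
tcp_rot: [2.102, 2.332, 0.002]
ft_force: [-0.9, -1.1, 3.4]
width: 0.448
grasp_force: 60.9
```

Contact with the floor. Release and rise.

Call:
servo_tool:
  targets: "0 0 0 0 0 0 0.75;0 0 0 0 0 0 0.75;0 0 0 0 0 0 0.75;0 0 0 0 0 0 0.75;0 0 -2 0 0 0 0.75;0 0 -5 0 0 0 0.75;0 0 -9 0 0 0 0.75;0 0 -13 0 0 0 0.75;0 0 -13 0 0 0 0.75"

```text
clock: 6.55
eef_pos: [0.6334, -0.0017, 0.2515]
tcp_rot: [2.095, 2.324, 0.015]
ft_force: [0.3, -0.9, 1.7]
width: 0.754
grasp_force: 0.0
```

Run:
```python
from h import *
c=cam('wrist');P=cloud(c)
m=(np.hypot(P[...,0]-.631,P[...,1]+.002)<.035)&(P[...,2]>.085);q=P[m]
print(len(q),cv2.minEnclosingCircle(q[:,:2].astype(np.float32)),q.max(0))
to(.523,.320,.24)
```

```text
22257 ((0.630608320236206, -0.0003753509372472763), 0.03471708670258522) [0.66217824 0.02174524 0.27688351]
shift cm [33.14 -7.6   0.59] turn [0.62 0.11 0.03] | t 6.6 pos [ 0.6328 -0.0017  0.2473] F [ 0.7 -0.6 -1.3] w 0.748 g 0.0
```

Call:
servo_tool:
  targets: "3 -0.7 0.2 0 0 0 0.75;6.5 -1.5 0.3 0 0 0 0.75;10 -2.3 0.5 0 0 0 0.75;13.5 -3.1 0.7 0 0 0 0.75;17 -3.9 0.8 0 0 0 0.75;20.5 -4.7 0.8 0 0 0 0.75;24 -5.5 0.8 0 0 0 0.75;27.5 -6.3 0.8 0 0 0 0.75;31 -7.1 0.8 0 0 0 0.75;33.1 -7.5 0.8 0 0 0 0.75;33.1 -7.5 0.8 0 0 0 0.75;33.1 -7.5 0.8 0 0 0 0.75"

```text
clock: 7.6
eef_pos: [0.5217, 0.3206, 0.2316]
tcp_rot: [-2.101, -2.335, 0.003]
ft_force: [-0.1, 0.1, -0.4]
width: 0.75
grasp_force: 0.0
```

Run:
```python
from h import *
c=cam('wrist');P=cloud(c)
m=(np.hypot(P[...,0]-.523,P[...,1]-.32)<.04)&(P[...,2]>.085)&(P[...,2]<.105);q=P[m]
print(len(q),cv2.minEnclosingCircle(q[:,:2].astype(np.float32)),q.mean(0),q.max(0))
t=cam('top');P=cloud(t)
m=(np.hypot(P[...,0]-.631,P[...,1]+.002)<.028)&(P[...,2]>.08)&(P[...,2]<.12);q=P[m]
print('shaker',len(q),cv2.minEnclosingCircle(q[:,:2].astype(np.float32)),q.max(0))
to(.523,.320,.11)
```

```text
3209 ((0.5239852666854858, 0.32355666160583496), 0.020930681377649307) [0.5233931  0.32567951 0.09614232] [0.5437379  0.34424398 0.09871215]
shaker 110 ((0.6343768239021301, -0.00474940799176693), 0.017068270593881607) [0.64846698 0.01192564 0.10381169]
shift cm [ 0.11  0.07 12.2 ] turn [-0.06  0.05 -0.  ] | t 7.7 pos [0.5225 0.319  0.232 ] F [-0.7  1.1  0.7] w 0.753 g 0.0
```

The shaker stands in the right cell (top at about 0.10 m, within 4 mm of centre). The jar is at (0.524, 0.322). Descend and grip.

Call:
servo_tool:
  targets: "0.35 0.15 3 0 0 0 0.75;0.35 0.15 6 0 0 0 0.75;0.35 0.15 9 0 0 0 0.75;0.35 0.15 11.5 0 0 0 0.75;0.35 0.15 12.4 0 0 0 0.75;0.35 0.15 12.4 0 0 0 0.75;0.35 0.15 12.4 0 0 0 0.3;0.35 0.15 12.4 0 0 0 0.3;0.35 0.15 12.4 0 0 0 0.3;0.35 0.15 12.4 0 0 0 0.3;0.35 0.15 12.4 0 0 0 0.3;0.35 0.15 12.4 0 0 0 0.3"

```text
clock: 8.7
eef_pos: [0.5244, 0.3239, 0.1111]
tcp_rot: [2.102, 2.332, 0.006]
ft_force: [-0.2, -0.4, 7.6]
width: 0.524
grasp_force: 61.9
```

Run:
```python
from h import *
to(.6181,.1231,.218)
```

```text
shift cm [-20.93   7.28 -10.68] turn [ 0.22 -0.07  0.04] | t 8.7 pos [0.5244 0.3239 0.1111] F [-0.2 -0.4  7.6] w 0.524 g 61.9
```

Call:
servo_tool:
  targets: "0 0 -3 0 0 0 0.3;0 0 -6 0 0 0 0.3;0 0 -9 0 0 0 0.3;-2 0.7 -10.7 0 0 0 0.3;-5 1.7 -10.7 0 0 0 0.3;-8 2.8 -10.7 0 0 0 0.3;-11 3.8 -10.7 0 0 0 0.3;-14 4.9 -10.7 0 0 0 0.3;-17 5.9 -10.7 0 0 0 0.3;-19.5 6.8 -10.7 0 0 0 0.3;-20.9 7.3 -10.7 0 0 0 0.3;-20.9 7.3 -10.7 0 0 0 0.3;-20.9 7.3 -10.7 0 0 0 0.3;-20.9 7.3 -10.7 0 0 0 0.3"

```text
clock: 9.87
eef_pos: [0.6173, 0.1242, 0.2158]
tcp_rot: [-2.102, -2.334, -0.0]
ft_force: [0.4, 0.3, -0.6]
width: 0.528
grasp_force: 61.8
```

Run:
```python
from h import *
to(.6181,.1231,.121)
c=cam('wrist');t=cam('side');cv2.imwrite('pics/w4.png',np.hstack([cv2.resize(c['img'],(400,300)),cv2.resize(t['img'][150:390,190:510],(400,300))])[:,:,::-1])
```

```text
shift cm [-0.13  0.07  9.48] turn [-0.02 -0.03  0.09] | t 9.87 pos [0.6173 0.1242 0.2158] F [ 0.4  0.3 -0.6] w 0.528 g 61.8
```

View pics/w4.png

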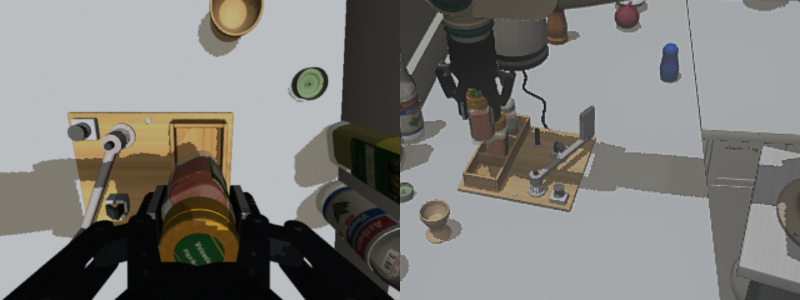

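Left half: the jar is held with its lid at (200,245), above the left cell at (200,150). Right half (side view): it hangs upright at (478,115). Lower it.

Call:
servo_tool:
  targets: "-0.1 0.05 3 0 0 0 0.3;-0.1 0.05 6 0 0 0 0.3;-0.1 0.05 8 0 0 0 0.3;-0.1 0.05 9 0 0 0 0.3;-0.1 0.05 9.4 0 0 0 0.3;-0.1 0.05 9.4 0 0 0 0.3;-0.1 0.05 9.4 0 0 0 0.3"

```text
clock: 10.55
eef_pos: [0.6186, 0.1229, 0.1229]
tcp_rot: [2.102, 2.334, 0.002]
ft_force: [-0.3, 0.2, -1.3]
width: 0.528
grasp_force: 61.8
```

Call:
servo_tool:
  targets: "0 0 0.1 0 0 0 0.3;0 0 0.2 0 0 0 0.3;0 0 0.2 0 0 0 0.3"

```text
clock: 10.8
eef_pos: [0.6187, 0.1224, 0.1212]
tcp_rot: [2.103, 2.333, 0.002]
ft_force: [-1.9, 0.3, 4.3]
width: 0.527
grasp_force: 62.2
```

Contact. Release, rise and verify.

Call:
servo_tool:
  targets: "0 0 0 0 0 0 0.75;0 0 0 0 0 0 0.75;0 0 0 0 0 0 0.75;0 0 0 0 0 0 0.75;0 0 -2 0 0 0 0.75;0 0 -5 0 0 0 0.75;0 0 -9 0 0 0 0.75;0 0 -13 0 0 0 0.75;0 0 -13 0 0 0 0.75"

```text
clock: 11.55
eef_pos: [0.6204, 0.1224, 0.2605]
tcp_rot: [2.097, 2.326, 0.019]
ft_force: [0.6, 0.0, 1.9]
width: 0.75
grasp_force: 0.0
```

Run:
```python
from h import *
to(.4272,-.0031,.25,160.7)
```

```text
shift cm [-10.49 -20.53   0.72] turn [  0.81   0.48 -64.77] | t 11.55 pos [0.6204 0.1224 0.2605] F [0.6 0.  1.9] w 0.75 g 0.0
```

Call:
servo_tool:
  targets: "-1.5 -3 0 0 0 -6 0;-3 -6 0 0 0 -13 0;-4.5 -9 0 0 0 -20 0;-6 -12 0 0 0 -27 0;-7.5 -15 0.3 0 0 -34 0;-9 -18 0.4 0 0 -41 0;-10.5 -20.5 0.5 0 0 -48 0;-10.5 -20.5 0.5 0 0 -55 0;-10.5 -20.5 0.5 0 0 -62 0;-10.5 -20.5 0.5 0 0 -64.8 0;-10.5 -20.5 0.5 0 0 -64.8 0;-10.5 -20.5 0.5 0 0 -64.8 0"

```text
clock: 12.55
eef_pos: [0.4253, -0.0035, 0.2449]
tcp_rot: [0.529, 3.096, -0.0]
ft_force: [0.1, 0.2, 0.3]
width: -0.002
grasp_force: 0.0
```

Run:
```python
from h import *
to(.4272,-.0031,.141,160.7)
c=cam('wrist');t=cam('side');cv2.imwrite('pics/w5.png',np.hstack([cv2.resize(c['img'],(400,300)),cv2.resize(t['img'][150:390,190:510],(400,300))])[:,:,::-1])
P=cloud(cam('top'))
for n,x,y in(('left',.6181,.1231),('mid',.6246,.0604),('right',.6311,-.0023)):
    q=P[(np.hypot(P[...,0]-x,P[...,1]-y)<.028)&(P[...,2]>.085)&(P[...,2]<.125)];print(n,len(q),q.mean(0).round(4),q.max(0).round(4))
```

```text
shift cm [-0.17  0.1  10.39] turn [-0.    0.02 -0.08] | t 12.55 pos [ 0.4253 -0.0035  0.2449] F [0.1 0.2 0.3] w -0.002 g 0.0
left 168 [0.6179 0.1201 0.1047] [0.6377 0.1392 0.1139]
mid 169 [0.6239 0.0624 0.1051] [0.6446 0.0813 0.1135]
right 106 [ 0.6331 -0.005   0.096 ] [0.6492 0.0119 0.1044]
```

View pics/w5.png

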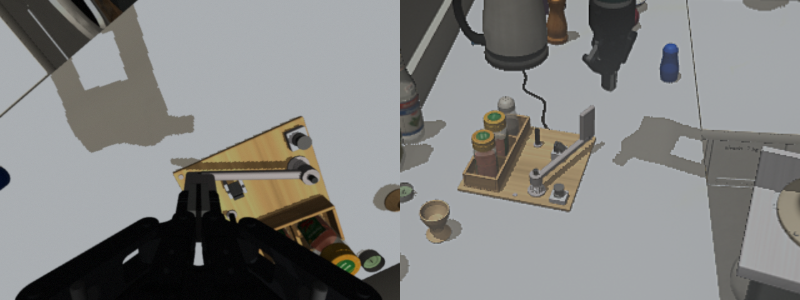

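All three vessels stand upright in the cells (side half: lids at (482,135) and (495,118), shaker at (507,105)). The fingers are shut in front of the paddle (585,122). Descend, then approach.

Call:
servo_tool:
  targets: "0 0 3 0 0 0 0;0 0 6 0 0 0 0;0 0 8.5 0 0 0 0;0 0 10 0 0 0 0;0 0 10.4 0 0 0 0;0 0 10.4 0 0 0 0;-1 0 10.4 0 0 0 0;-2 0 10.4 0 0 0 0;-2.5 0 10.4 0 0 0 0;-2.5 0 10.4 0 0 0 0"

```text
clock: 13.53
eef_pos: [0.4501, -0.012, 0.1423]
tcp_rot: [0.526, 3.095, 0.0]
ft_force: [-0.2, 0.0, -1.0]
width: 0.001
grasp_force: 0.0
```

```bash
cat >> h.py <<'E'
PV=np.array([.5202,.1232])
def goal(th,ex=0,off=.011):
    a=np.radians(-19.3)+th;x=np.array([np.cos(a),np.sin(a)]);y=np.array([-x[1],x[0]])
    p=PV-.15*y+(-.005-off+ex)*x
    print('th',th,end=' ');to(p[0],p[1],.141,np.degrees(a)+180)
E
python3 - <<'E'
from h import *
for t in(0,.1,.2,.3,.4,.5,.62):goal(t)
E
```

```text
th 0 shift cm [-0.55  0.08  0.13] turn [ 0.03  0.14 -0.  ] | t 13.53 pos [ 0.4501 -0.012   0.1423] F [-0.2  0.  -1. ] w 0.001 g 0.0
th 0.1 shift cm [-2.05 -0.01  0.13] turn [ 0.02  0.14 -5.73] | t 13.53 pos [ 0.4501 -0.012   0.1423] F [-0.2  0.  -1. ] w 0.001 g 0.0
th 0.2 shift cm [-3.56  0.06  0.14] turn [ 1.000e-02  1.400e-01 -1.146e+01] | t 13.53 pos [ 0.4501 -0.012   0.1423] F [-0.2  0.  -1. ] w 0.001 g 0.0
th 0.3 shift cm [-5.05  0.28  0.14] turn [ 1.000e-02  1.400e-01 -1.719e+01] | t 13.53 pos [ 0.4501 -0.012   0.1423] F [-0.2  0.  -1. ] w 0.001 g 0.0
th 0.4 shift cm [-6.52  0.64  0.14] turn [ -0.     0.14 -22.92] | t 13.53 pos [ 0.4501 -0.012   0.1423] F [-0.2  0.  -1. ] w 0.001 g 0.0
th 0.5 shift cm [-7.94  1.15  0.15] turn [-1.000e-02  1.400e-01 -2.865e+01] | t 13.53 pos [ 0.4501 -0.012   0.1423] F [-0.2  0.  -1. ] w 0.001 g 0.0
th 0.62 shift cm [-9.56  1.94  0.15] turn [-2.000e-02  1.400e-01 -3.553e+01] | t 13.53 pos [ 0.4501 -0.012   0.1423] F [-0.2  0.  -1. ] w 0.001 g 0.0
```

Push gently along the arc to about 0.3 rad first.

Call:
servo_tool:
  targets: "-0.5 0.05 0.1 0 0 0 0;-1 0.05 0.1 0 0 -2 0;-1.5 0 0.1 0 0 -4 0;-2.05 0 0.1 0 0 -5.7 0;-2.8 0.02 0.1 0 0 -8.6 0;-3.55 0.05 0.1 0 0 -11.5 0;-4.3 0.15 0.1 0 0 -14.3 0;-5.05 0.3 0.1 0 0 -17.2 0;-5.05 0.3 0.1 0 0 -17.2 0;-5.05 0.3 0.1 0 0 -17.2 0"

```text
clock: 14.37
eef_pos: [0.4966, -0.0252, 0.1396]
tcp_rot: [-0.056, -3.138, -0.001]
ft_force: [-5.0, 1.1, 1.7]
width: -0.002
grasp_force: 2.4
```

Run:
```python
from h import *
for t in(.3,.4,.5,.62,.66):goal(t)
P=cloud(cam('top'));q=P[(P[...,2]>.09)&(P[...,2]<.11)&(abs(P[...,0]-.52)<.06)&(abs(P[...,1]+.02)<.05)];print(len(q))
if len(q)>5:print(q.mean(0),cv2.minAreaRect(q[:,:2].astype(np.float32)))
```

```text
th 0.3 shift cm [-0.21 -0.08 -0.14] turn [ 0.02 -0.2   0.06] | t 14.37 pos [ 0.4966 -0.0252  0.1396] F [-5.   1.1  1.7] w -0.002 g 2.4
th 0.4 shift cm [-1.71 -0.17 -0.15] turn [ 0.03 -0.2  -5.67] | t 14.37 pos [ 0.4966 -0.0252  0.1396] F [-5.   1.1  1.7] w -0.002 g 2.4
th 0.5 shift cm [-3.22 -0.1  -0.16] turn [  0.04  -0.2  -11.4 ] | t 14.37 pos [ 0.4966 -0.0252  0.1396] F [-5.   1.1  1.7] w -0.002 g 2.4
th 0.62 shift cm [-5.01  0.17 -0.16] turn [  0.06  -0.2  -18.27] | t 14.37 pos [ 0.4966 -0.0252  0.1396] F [-5.   1.1  1.7] w -0.002 g 2.4
th 0.66 shift cm [-5.6   0.31 -0.16] turn [  0.06  -0.2  -20.56] | t 14.37 pos [ 0.4966 -0.0252  0.1396] F [-5.   1.1  1.7] w -0.002 g 2.4
0
```

Call:
servo_tool:
  targets: "-0.75 -0.05 0 0 0 -2.9 0;-1.5 -0.1 0 0 0 -5.7 0;-2.25 -0.05 0 0 0 -8.6 0;-3 0 0 0 0 -11.4 0;-3.6 0.05 0 0 0 -13.8 0;-4.2 0.1 0 0 0 -16 0;-4.6 0.2 0 0 0 -17.5 0;-4.8 0.25 0 0 0 -18.2 0;-4.8 0.25 0 0 0 -18.2 0;-4.8 0.25 0 0 0 -18.2 0"

```text
clock: 15.25
eef_pos: [0.5444, -0.0245, 0.1393]
tcp_rot: [0.441, -3.106, -0.001]
ft_force: [-6.1, -0.5, 1.9]
width: -0.002
grasp_force: 3.5
```

Run:
```python
from h import *
goal(.62)
```

```text
th 0.62 shift cm [-0.2  -0.14 -0.17] turn [ 0.08 -0.24 -0.08] | t 15.25 pos [ 0.5444 -0.0245  0.1393] F [-6.1 -0.5  1.9] w -0.002 g 3.5
```

Spring-level force only, so not yet on the stop. I'll advance in small steps until the force rises sharply.

Call:
servo_tool:
  targets: "-0.2 0 0 0 0 0 0;-0.4 0 0 0 0 0 0;-0.4 0 0 0 0 0 0;-0.4 0 0 0 0 0 0"

```text
clock: 15.58
eef_pos: [0.5474, -0.0237, 0.1393]
tcp_rot: [0.44, -3.104, -0.001]
ft_force: [-14.1, -1.3, 5.0]
width: -0.001
grasp_force: 6.4
```

Call:
servo_tool:
  targets: "-0.1 0 0 0 0 0 0;-0.3 0 0 0 0 0 0;-0.3 0 0 0 0 0 0;-0.3 0 0 0 0 0 0"

```text
clock: 15.92
eef_pos: [0.5487, -0.0235, 0.1391]
tcp_rot: [0.438, -3.098, -0.001]
ft_force: [-26.2, -4.0, 10.9]
width: 0.006
grasp_force: 12.9
```

Run:
```python
from h import *
goal(.62)
t=cam('side');cv2.imwrite('pics/end.png',cv2.resize(t['img'][180:340,200:440],(720,480),interpolation=cv2.INTER_CUBIC)[:,:,::-1])
P=cloud(cam('top'))
for n,x,y in(('left',.6181,.1231),('mid',.6246,.0604),('right',.6311,-.0023)):
    q=P[(np.hypot(P[...,0]-x,P[...,1]-y)<.028)&(P[...,2]>.085)&(P[...,2]<.125)];print(n,len(q),q.mean(0).round(4) if len(q) else '')
P=cloud(t);
q=P[(P[...,2]>.09)&(P[...,2]<.11)&(abs(P[...,0]-.555)<.04)&(P[...,1]<.03)&(P[...,1]>-.06)];print(len(q),q.mean(0) if len(q) else '')
```

```text
th 0.62 shift cm [ 0.24 -0.12 -0.18] turn [ 0.13 -0.73 -0.11] | t 15.92 pos [ 0.5487 -0.0235  0.1391] F [-26.2  -4.   10.9] w 0.006 g 12.9
left 168 [0.6179 0.1201 0.105 ]
mid 135 [0.6256 0.0659 0.1059]
right 23 [ 0.6445 -0.0061  0.095 ]
70 [ 0.54753469 -0.00743559  0.09753962]
```

View pics/end.png

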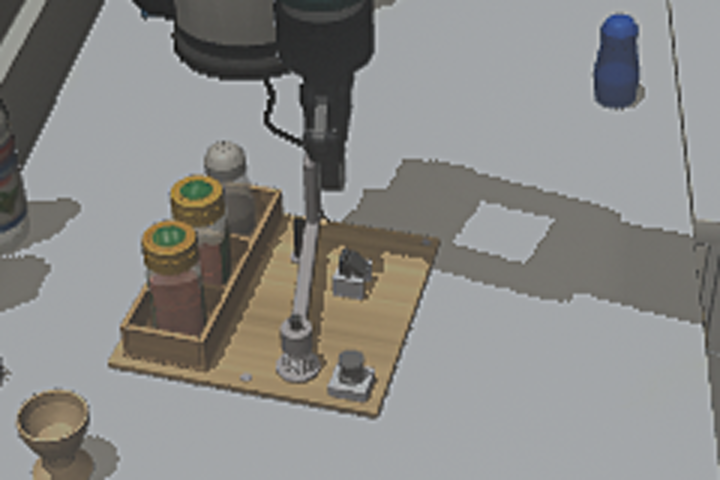

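In this view the arm lies against its stop post at (298,240) with the pawl block at (352,272) behind it, the fingers hold the paddle at (325,160), and all vessels are upright. The force climbs about 9 N/mm, so the arm is on the stop. I'll ease it slightly and hand in.

Call:
servo_tool:
  targets: "0.1 0 0 0 0 0 0;0.1 0 0 0 0 0 0;0.1 0 0 0 0 0 0;0.1 0 0 0 0 0 0"

```text
clock: 16.35
eef_pos: [0.5483, -0.0236, 0.1392]
tcp_rot: [0.439, -3.1, -0.001]
ft_force: [-20.8, -3.2, 9.0]
width: -0.003
grasp_force: 10.6
```

Run:
```python
from h import *
s=arm.observe();f=s['ft_force'];print(f,s['eef_pos'])
if 12<np.linalg.norm(f)<35: print(arm.finish_job())
```

```text
[-20.7657762   -3.22772391   8.98348584] [ 0.54825722 -0.02359133  0.13922824]
the job is handed in; nothing more can be done
None
```

The job is handed in: the spice jar stands in the left cell and the salt shaker in the right, the middle jar is still in its cell, and the fingers are holding the tensioner arm back against its stop at about 21 N.

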